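# Put the big hole saw away and latch the cupboard

### The job

Lift the large hole saw straight up off the smaller one it is stuck over, leaving the small one standing where it is, and stand the large one mouth down in the pulled-out tray of the low cupboard. Then push the tray fully home and push the door shut until its latch snaps in and holds it. Leave the other tools on the bench undisturbed.

Things in the scene. Friction and masses are not known exactly. Their poses are not given: they have to be found in the camera images.
- large_saw_center (a point): Centre (half-way up) of the large hole saw: dark steel cup, 66 mm outside diameter, 57 mm tall, wall 4 mm, mouth down, with a steel hex boss about 22 mm across and 32 mm tall on top (89 mm in all; boss top 44.5 mm above this point, cup top 12.5 mm above, rim 44.5 mm below). 0.3 kg. Starts sleeved over the small saw, rim 8 mm above the bench. z points up.
- large_saw: The same large hole saw; this origin is the centre of its open rim, at the underside.
- small_saw_center (a point): Centre (half-way up) of the small hole saw inside the large one: bright steel, 52 mm diameter, 60 mm tall, with a 61 mm rim 6 mm high at its foot (all that shows), mouth down, no boss, 0.4 kg (4 N). Two sprung balls in its sides grip the large saw with about 2 N of drag: a straight, slow lift (under 0.1 m/s) of 70 mm frees it. It must stay upright within 40 mm of its start.
- cabinet: The low plywood cupboard, fixed on the bench: 220 mm deep (its x), 220 wide (its y), 120 tall; origin at the centre of its underside. Its open front lies at its x = -110 mm, facing the robot. Outside its right (-y) wall at the front edge stands a vertical 8 mm steel strike bar (its x -104, y -126, z 55 to 115 mm).
- tray (a joint): How far the wooden pull-out tray is out of the cupboard (m): 0 is fully home, its front then 2 mm inside the cupboard's front plane; it slides along the cupboard's -x as it grows, 0.14 at most; starts 0.11 to 0.13. Friction about 1.5 N; it stays where left.
- tray_floor (a point): Centre of the tray's inner floor, on its upper face (12 mm above the bench), moving with the tray; axes as the cupboard's. Inside, the tray is 154 mm deep (x: 77 mm each way) and 158 mm wide (y); side and back walls rise 25 mm above the floor. Pulled out, only its front 100 mm or so lies clear of the cupboard's roof (the front is its -x side).
- tray_front (a point): Middle of the upper edge of the tray's upright front board, on its outer (robot-side) face: 170 mm wide, 10 mm thick, from 6 to 80 mm above the bench. The place to push the tray home.
- door (a joint): Opening angle of the cupboard's plywood door (rad): 0 shut (latched, it has play up to about 0.009), 2.1 widest; it hinges at the cupboard's left front edge, swinging out toward the robot's side. Starts 1.65 to 2.0. The hinge has a weak spring that swings an unlatched door back open (under 1 N at its free edge).
- door_hinge (a point): The door's vertical hinge axis, 63 mm above the bench, in the plane of the inner face; axes turn with the door: -y runs along the door to its free edge, -x points out of its outer face. Door: 275 mm long from the hinge, 18 mm thick (outer face at x = -18 mm), 1 to 126 mm above the bench; shut, it overhangs the cupboard's right wall by 50 mm.
- tongue (a joint): How far the latch's sprung steel tongue is pressed in (m): 0 fully out, 0.012 fully in. It has a slope of about 28 degrees on its leading side and a square back: over the door's last 20 mm the slope rides over the strike bar (5 to 10 N of push at 200 mm from the hinge), and it snaps out behind the bar just as the door comes flush.
- tongue_tip (a point): Upper tip of the latch tongue, which sticks 13 mm out of the dark steel latch case on the inner face of the door's overhang, pointing back toward the hinge, 100 mm above the bench, 250 mm along the door from the hinge.
- lone_saw: Bystander: another hole saw on its own, 44 mm diameter, 45 mm tall plus a 32 mm boss, standing mouth down; origin at its underside. The nested pair and it may have swapped places.
- offcut: Bystander: wooden offcut 110 x 45 x 35 mm, lying flat; origin at its underside.
- tape_roll: Bystander: roll of paper tape, 90 mm diameter, 25 mm tall; origin at its underside.
- glue_bottle: Bystander: white glue bottle, 60 mm diameter, 130 mm tall; origin at its underside.
- bench_plane: Bystander: hand plane 200 x 55 mm, about 90 mm tall; origin at its underside.
- mallet: Bystander: wooden mallet, lying, about 280 mm long, 60 mm high; origin at its underside.
- screwdriver: Bystander: screwdriver lying on the bench; origin at its underside.
There are look-alikes about, which are no part of the job. What is shaped like the large_saw but orange, pink or red is not meant.

How it is judged:
By the outcome, as a careful person would: the job done as asked, in the order asked, and still so for the second after the job is handed in, with the robot touching nothing.
It also fails if it takes over 72 s, if anything falls off the work surface, if the arm or the gripper's body presses on something with over 40 N, if the wrist force passes 120 N, or if a joint passes its speed limit or range.

### The arm

A 6-joint arm with a two-finger parallel gripper is mounted at the origin on the work surface. World frame = base frame: x ahead of the robot, y to its left, z up, the work surface at z = 0. Lengths are in m, angles in rad, forces in N, time in s.
With the tool pointing down it reaches from about 0.35 to 0.775 m from the base axis. Payload 5.5 kg.
Tool frame: the origin (TCP) lies midway between the tips of the shut fingers; the grasp point (between the pads) lies 19 mm behind it (manip.grip_point_offset is the distance from the TCP to the grasp point, in m); z points along the fingers, y is the line along which they close (so a half turn about z gives the same grasp; the last joint's range is limited). The gripper opens to 85 mm and grips with 20 to 120 N. Pads are 22 mm wide; open, the fingers measure 114 mm over their backs; the gripper's body (76 mm by 85 mm) begins 54 mm behind the grasp point. The pads swing forward as they close: fully open they stand 13 mm farther back than shut.
Start: joints at [-1.284, 0.313, 0.046, 1.304, 0, 1.431], TCP at [0.238, -0.523, 0.231] pointing down, gripper open.
Joint ranges: [-2.76, 2.76], [-0.86, 1.69], [-1.03, 1.26], [-2.2, 2.34], [-1.47, 1.5], [-3.14, 3.14]. Speed limits (rad/s): [2.57, 2.57, 3.14, 3.14, 3.14, 3.14].

### API

Orientations are given as a unit quaternion [x, y, z, w].
In Python, from workcell import manip, get_image gives the robot as it stands.
- The arm moves only by the tool drive_tool, never from a script. Its argument "moves" is a list of rows, each a list of 7 numbers: the shift along the tool's x, y, z in m, then the turn, a rotation vector about the tool's x, y, z in degrees, then the opening, from -1 (shut) to 1 (fully open), so that 0 is half open. In form: [[dx, dy, dz, wx, wy, wz, grip], ...]. A call has 1 to 20 rows; each row shifts and turns the commanded pose from where the row before left it, along the tool's axes as they then stand; what a row does not reach is not made up. A row lasts 1/12 s, in which the tool goes at most 41.7 mm and 7.16 degrees, less where a joint would pass 70% of its speed; a pose out of reach is approached as far as the arm can. A call is refused whole if a number of a shift passes 0.0417 or a number of a turn 7.16, either way. A call with a gripper value outside its range is refused whole. The fingers move at their own pace and stop on an object; the grip force is fixed at half the most. Time passes only in rows, so rows that do not move let the fingers close. It gives the time, the measured TCP pose, the force, the opening and the grip force at its end, in the units of the state.
- manip.read_state(): the state, without advancing time (a new reading comes with each control period).
- get_image(name): name is "scene" or "top" or "wrist"; returns a dict with "image" (384x512x3 uint8, red, green, blue), "fx", "fy", "cx", "cy" (pixels), "camera_from_world" (4x4, takes a point from world to camera coordinates). Camera axes: x right, y down, z forward; pixel columns grow to the right and rows downward; lengths in m; the calibration is good to about 2 mm. A picture is of the moment at which its call begins. There is no depth.
- manip.hand_in(): hands the job in; it is judged then, once.
The state is a dict: "time": time; "joint_positions": joint angles; "dq": joint speeds; "effort": joint torques, N m; "tcp_pos": TCP position; "ee_rot": TCP orientation; "wrist_force": force on the tool from outside, world axes, zero at the start; "wrist_torque": the same for the moment, N m; "gripper_width": finger opening in m; "finger_force": force on a finger pad.
Only numpy, scipy, OpenCV 4.12 (cv2) and the standard library are available. Lean on these libraries where they do the work, as an engineer would, in place of code of your own. Each camera call takes 0.05 s, during which the arm holds its last target. There are 200 camera calls.

## Working session

There is one attempt and no reset: what is moved stays moved. The work goes in short steps, Python scripts to look and compute and a tool call to move; the robot and the scene stay as the last step left them, time stands still between calls to the robot, and variables do not carry over. Pictures are saved under pics/ and viewed, at most 10 in all, crops included, and the job is handed in when it is done.

Besides the shell and the picture viewer there is one more tool, called after "Call:" as name(argument=value, ...), one argument or row to a line, values as JSON. drive_tool: Moves the arm, as the interface text tells. Its arguments: {"type":"object","properties":{"moves":{"type":"array","items":{"type":"array","items":{"type":"number"}}}},"required":["moves"]}

```bash
mkdir -p pics; cat > h.py <<'E'
import numpy as np, cv2
from workcell import manip, get_image
def snap(n,f):
    d=get_image(n); cv2.imwrite('pics/'+f,d['image'][:,:,::-1]); 
    np.savez('pics/'+f+'.npz',**{k:np.array(v) for k,v in d.items()}); return d
def load(f): return dict(np.load('pics/'+f+'.npz'))
def ray(d,u,v,z):
    T=np.array(d['camera_from_world']); R=T[:3,:3]; c=-R.T@T[:3,3]
    r=R.T@np.array([(u-d['cx'])/d['fx'],(v-d['cy'])/d['fy'],1]); return c+r*(z-c[2])/r[2]
def proj(d,p):
    T=np.array(d['camera_from_world']); q=T[:3,:3]@np.array(p)+T[:3,3]
    return np.array([d['fx']*q[0]/q[2]+d['cx'],d['fy']*q[1]/q[2]+d['cy']])
E
python3 - <<'E'
from h import *
a=snap('scene','s0.png');b=snap('top','t0.png')
im=np.hstack([a['image'],b['image']])[:,:,::-1]
print(manip.read_state())
for d in(a,b):
  T=np.array(d['camera_from_world']);print(-T[:3,:3].T@T[:3,3],d['fx'])
E
```

```text
{'time': 0.1, 'joint_positions': array([-1.28361078e+00,  3.13929486e-01,  4.50870616e-02,  1.30352806e+00,
        4.08060044e-06,  1.43123107e+00]), 'dq': array([-0.00023914, -0.00301885,  0.00387201,  0.00330434,  0.00055156,
       -0.000821  ]), 'effort': array([ 2.10225051e-03, -4.81728208e+01,  2.99243206e+01,  1.28198782e-02,
       -2.11491379e-04, -1.41360314e-05]), 'tcp_pos': array([ 0.23788987, -0.5230138 ,  0.23049335]), 'ee_rot': array([ 9.77321406e-01,  2.11759888e-01, -5.60070862e-05, -7.85088492e-04]), 'wrist_force': array([-0.03272634,  0.51570562, -0.67997886]), 'wrist_torque': array([0.02624873, 0.03574921, 0.03537334]), 'finger_force': 0.0, 'gripper_width': 0.08551097523642434}
[ 1.00983956 -0.71728264  0.8797622 ] 347.74904700762295
[ 0.48065051 -0.00512511  1.41820367] 394.4905998562833
```

View pics/s0.png

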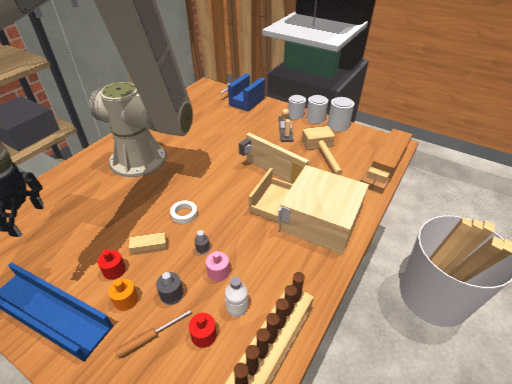

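View pics/t0.png

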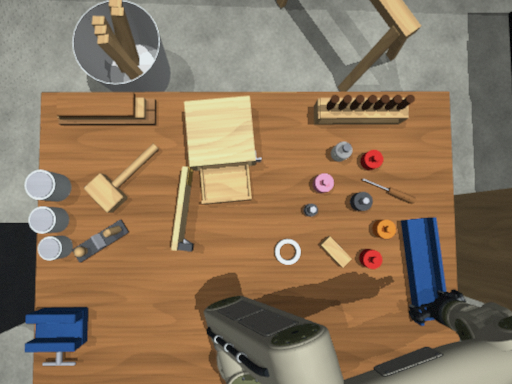

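The dark cups are at top (362,202) / scene (169,288), which is the bigger, and top (311,210) / scene (202,241), which is the smaller lone saw. The same-shaped red, orange and pink ones are decoys. I'll confirm in a crop, along with the cabinet.

```bash
python3 - <<'E'
from h import *
a=load('s0.png');b=load('t0.png')
c=lambda d,x,y,w,h,s:cv2.resize(d['image'][y:y+h,x:x+w,::-1],(w*s,h*s),interpolation=cv2.INTER_CUBIC)
L=np.hstack([c(a,130,225,100,75,4),c(b,300,170,100,75,4)])
R=np.hstack([c(b,165,90,100,75,4),c(b,165,165,100,75,4)])
cv2.imwrite('pics/c0.png',np.vstack([L,R]))
for n,d,u,v,z in [('boss top',b,362,201,.097),('boss scene',a,169,276,.097),('lone',b,311,208,.077),('lone',a,202,234,.077)]: print(n,ray(d,u,v,z).round(3))
E
```

```text
boss top [ 0.54  -0.387  0.097]
boss scene [ 0.551 -0.396  0.097]
lone [ 0.518 -0.217  0.077]
lone [ 0.523 -0.224  0.077]
```

View pics/c0.png

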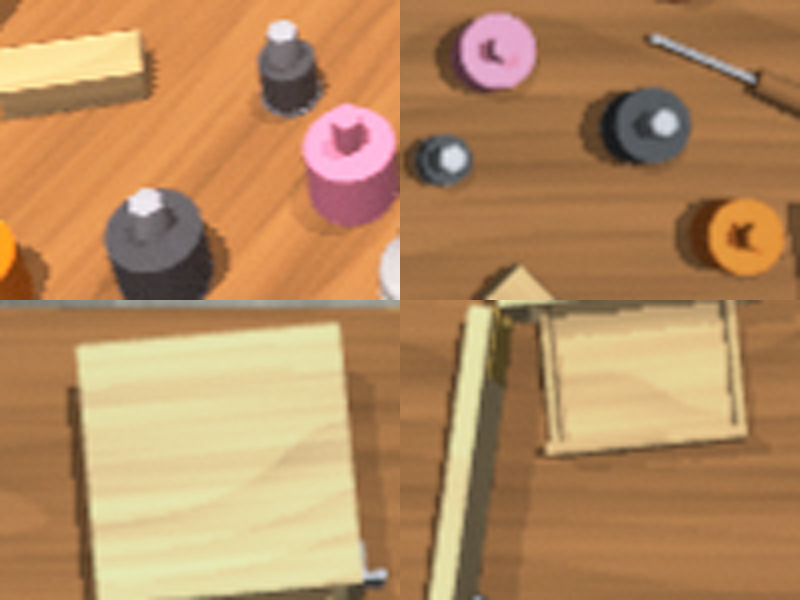

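```bash
python3 - <<'E'
from h import *
a=load('s0.png');b=load('t0.png')
for n,d,u,v,z in [('boss top',b,366,200.7,.097),('boss scene',a,166.2,275.5,.097),('lone',b,313.2,209.2,.077),('lone',a,200.5,233,.077),
('BL',b,184.2,101.2,.12),('BR',b,249.5,95.7,.12),('FR',b,255.5,160.5,.12),('trayL',b,200.7,203.2,.08),('trayR',b,251.7,199.2,.08)]: print(n,ray(d,u,v,z).round(3))
BL,BR,FR=[ray(b,*p,.12)[:2] for p in[(184.2,101.2),(249.5,95.7),(255.5,160.5)]]
print(np.linalg.norm(BL-BR),np.linalg.norm(BR-FR))
# fit cabinet yaw/pos
from scipy.optimize import least_squares
def W(q,p): c,s=np.cos(q[2]),np.sin(q[2]); return np.array([q[0]+c*p[0]-s*p[1],q[1]+s*p[0]+c*p[1],p[2]])
pts=[((.11,.11,.12),(184.2,101.2)),((.11,-.11,.12),(249.5,95.7)),((-.11,-.11,.12),(255.5,160.5))]
def f(q):
  r=[proj(b,W(q,p))-uv for p,uv in pts]
  for y,uv in((.085,(200.7,203.2)),(-.085,(251.7,199.2))): r.append(proj(b,W(q,(-.108-q[3],y,.08)))-uv)
  return np.concatenate(r)
r=least_squares(f,[.7,.0,0,.12]);q=r.x;print(q,r.fun.round(1))
print('tray_floor',W(q,(-.108-q[3]+.01+.077,0,.012)),'front',W(q,(-.108-q[3],0,.08)),'hinge',W(q,(-.11,.11,.126)))
h=W(q,(-.11,.11,.126))
# door inner-top edges for angles
for th in(1.6,1.7,1.8,1.9,2.0):
  k=q[2]-th; R=lambda x,y:np.array([h[0]+np.cos(k)*x-np.sin(k)*y,h[1]+np.sin(k)*x+np.cos(k)*y,.126])
  print(th,[proj(b,R(x,y)).round(1) for x,y in((0,0),(0,-.275),(-.018,-.275))],[proj(a,R(x,y)).round(1) for x,y in((0,0),(0,-.275),(-.018,-.275))])
g=b['image'][235:258:2,160:205].astype(int).sum(2)//3
print(g)
E
```

```text
boss top [ 0.541 -0.4    0.097]
boss scene [ 0.544 -0.399  0.097]
lone [ 0.514 -0.225  0.077]
lone [ 0.517 -0.223  0.077]
BL [0.877 0.208 0.12 ]
BR [ 0.895 -0.01   0.12 ]
FR [ 0.676 -0.029  0.12 ]
trayL [0.537 0.157 0.08 ]
trayR [ 0.55  -0.015  0.08 ]
0.21905701925708235 0.2198939885870244
[0.77672708 0.08994297 0.0805966  0.12586301] [-0.1 -0.1  0.2  0.  -0.   0.1  0.5  0.2 -0.5 -0.2]
tray_floor [0.63034081 0.07811912 0.012     ] front [0.54362322 0.0711148  0.08      ] hinge [0.65822812 0.19072986 0.126     ]
1.6 [array([188.9, 166. ]), array([193. , 250.1]), array([187.4, 250.4])] [array([305.3, 163.5]), array([237.6, 141.2]), array([240. , 138.8])]
1.7 [array([188.9, 166. ]), array([184.5, 250.2]), array([178.9, 249.9])] [array([305.3, 163.5]), array([241.6, 137.7]), array([244.4, 135.5])]
1.8 [array([188.9, 166. ]), array([176. , 249.4]), array([170.5, 248.6])] [array([305.3, 163.5]), array([246.1, 134.5]), array([249.2, 132.6])]
1.9 [array([188.9, 166. ]), array([167.7, 247.8]), array([162.3, 246.5])] [array([305.3, 163.5]), array([251. , 131.7]), array([254.4, 129.9])]
2.0 [ar
[... 1681 characters left out ...]
8 119 117 120 121 119 120
  120 120 121 120 120 118 115 110 110 107 101 100  98  89  98 113 110 109
  108 108 107 108 109 109 108 115 125]
 [113 111 113 113 113 113 114 113 113 114 115 116 114 114 114 117 115 114
  117 117 117 116 117 117 117 119 119 118 119 118 121 117 121 119 120 124
  120 120 122 123 119 114 113 118 125]
 [117 116 114 117 116 117 117 119 119 119 118 117 118 118 120 116 118 119
  120 122 120 122 122 121 122 121 122 123 122 119 123 123 122 123 123 123
  123 124 122 125 123 124 125 126 126]
 [123 122 123 124 123 122 123 123 124 124 124 125 125 125 126 125 126 127
  126 128 125 126 126 126 125 126 126 126 126 126 127 125 126 126 127 126
  125 125 124 125 125 125 123 126 125]]
```

The crop shows the dark 66 mm cup (top (366,201) / scene (166,276)) as the large saw. The 44 mm one is the lone saw. Both views agree on (0.5425, -0.3995) for the boss. The cabinet yaw is 4.6°, the tray is 0.126 out and the door is at about 1.8 rad.

Call:
drive_tool(
  moves=[
    [0,0,0,0,0,-7.1,0.3],
    [0,0,0,0,0,-7.1,0.3],
    [0,0,0,0,0,-7.1,0.3],
    [0,0,0,0,0,-7.1,0.3],
    [0,0,0,0,0,-7.1,0.3],
    [0,0,0,0,0,-7.1,0.3],
    [0,0,0,0,0,-7.1,0.3],
    [0,0,0,0,0,-7.1,0.3],
    [0,0,0,0,0,-7.1,0.3],
    [0,0,0,0,0,-7.1,0.3],
    [0,0,0,0,0,-7.1,0.3],
    [0,0,0,0,0,-7.1,0.3],
    [0,0,0,0,0,-7.1,0.3],
    [0,0,0,0,0,-7.1,0.3],
    [0,0,0,0,0,-7.1,0.3],
    [0,0,0,0,0,-7.1,0.3],
    [0,0,0,0,0,-7.1,0.3],
    [0,0,0,0,0,-7.1,0.3],
    [0,0,0,0,0,-7.1,0.3],
    [0,0,0,0,0,-7.1,0.3],
  ],
)

```text
time: 1.77
tcp_pos: [0.2379, -0.5232, 0.2308]
ee_rot: [0.115, 0.993, 0.001, -0.0]
wrist_force: [0.4, -0.8, -0.1]
gripper_width: 0.0557
finger_force: 0.0
```

Call:
drive_tool(
  moves=[
    [0,0,0,0,0,-6.8,0.3],
    [0,0,0,0,0,-6.8,0.3],
    [-0.03,0.0124,0,0,0,0,0.3],
    [-0.03,0.0124,0,0,0,0,0.3],
    [-0.03,0.0124,0,0,0,0,0.3],
    [-0.03,0.0124,0,0,0,0,0.3],
    [-0.03,0.0124,0,0,0,0,0.3],
    [-0.03,0.0124,0,0,0,0,0.3],
    [-0.03,0.0124,0,0,0,0,0.3],
    [-0.03,0.0124,0,0,0,0,0.3],
    [-0.03,0.0124,0,0,0,0,0.3],
    [-0.0346,0.012,0,0,0,0,0.3],
    [0,0,0,0,0,0,0.3],
  ],
)

```text
time: 2.85
tcp_pos: [0.5475, -0.3963, 0.2296]
ee_rot: [-0.003, 1.0, 0.001, 0.001]
wrist_force: [-1.5, 0.5, -0.4]
gripper_width: 0.0554
finger_force: 0.0
```

```bash
python3 - <<'E'
from h import *
s=manip.read_state();print(s['tcp_pos'],s['ee_rot'],s['joint_positions'],s['gripper_width'])
d=snap('wrist','w0.png')
print(proj(d,s['tcp_pos']),proj(d,[.5425,-.3995,.097]),d['fx'])
im=d['image'][:,:,::-1]
u,v=proj(d,[.5425,-.3995,.097]).astype(int)
c=im[max(v-70,0):v+70,max(u-90,0):u+90]
cv2.imwrite('pics/w0c.png',np.hstack([cv2.resize(im,(400,300)),cv2.resize(c,(400,300),interpolation=cv2.INTER_CUBIC)]))
print(c.shape,u,v)
E
```

```text
[ 0.54747977 -0.39633308  0.22962406] [-3.30612880e-03  9.99993888e-01  9.84780926e-04  5.68179419e-04] [-0.74623531  0.52127565  0.35604446  1.40607519  0.00221593 -0.75284815] 0.05542260450953052
[251.6778681  243.49664466] [248.11456581 175.8261828 ] 310.21522143936164
(140, 180, 3) 248 175
```

View pics/w0c.png

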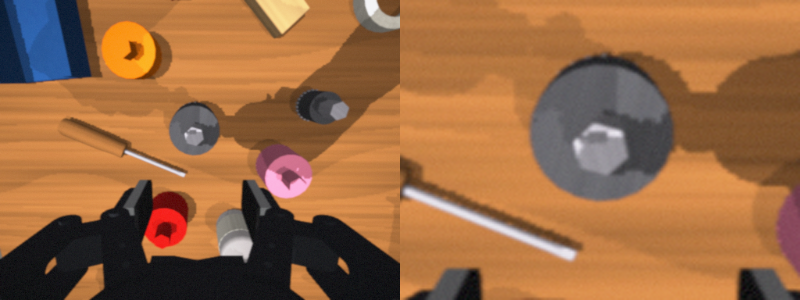

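The wrist view shows the boss centre at (248,174), against a predicted (248,176). Next I'll measure the hex flats.

```bash
python3 - <<'E'
from h import *
d=load('w0.png')
g=cv2.cvtColor(d['image'],cv2.COLOR_RGB2GRAY)
c=cv2.resize(g[154:194,226:272],None,fx=16,fy=16,interpolation=cv2.INTER_CUBIC)
cv2.imwrite('pics/hex.png',cv2.resize(c,(690,600)))
E
```

```text
(no output)
```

View pics/hex.png

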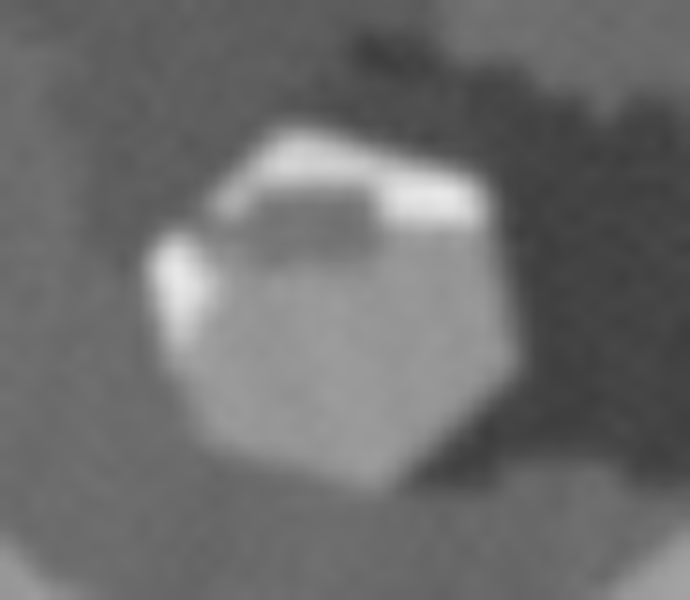

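Call:
drive_tool(
  moves=[
    [0.003,-0.0015,0.02,0,0,0,0.3],
    [0.0025,-0.0012,0.02,0,0,0,0.3],
    [0,0,0.02,0,0,-7,0.3],
    [0,0,0.02,0,0,-7,0.3],
    [0,0,0,0,0,0,0.3],
    [0,0,0,0,0,0,0.3],
    [0,0,0,0,0,0,0.3],
  ],
)

```text
time: 3.48
tcp_pos: [0.5367, -0.403, 0.1524]
ee_rot: [-0.12, 0.993, -0.0, 0.0]
wrist_force: [0.1, 0.1, 0.3]
gripper_width: 0.0555
finger_force: 0.0
```

Call:
drive_tool(
  moves=[
    [-0.003,0.0013,0,0,0,0,0.3],
    [-0.0031,0.0013,0.005,0,0,0,0.3],
    [0,0,0.02,0,0,0,0.3],
    [0,0,0.02,0,0,0,0.3],
    [0,0,0.015,0,0,0,0.3],
    [0,0,0.01,0,0,0,0.3],
    [0,0,0.008,0,0,0,0.3],
    [0,0,0.004,0,0,0,0.3],
    [0,0,0,0,0,0,0.3],
    [0,0,0,0,0,0,0.3],
    [0,0,0,0,0,0,0.3],
  ],
)

```text
time: 4.4
tcp_pos: [0.5429, -0.3988, 0.0704]
ee_rot: [-0.122, 0.992, -0.001, 0.001]
wrist_force: [-0.9, 1.0, 1.1]
gripper_width: 0.0552
finger_force: 0.0
```

Call:
drive_tool(
  moves=[
    [0,0,0,0,0,0,0.0],
    [0,0,0,0,0,0,-0.2],
    [0,0,0,0,0,0,-0.4],
    [0,0,0,0,0,0,-0.6],
    [0,0,0,0,0,0,-1],
    [0,0,0,0,0,0,-1],
    [0,0,0,0,0,0,-1],
    [0,0,0,0,0,0,-1],
  ],
)

```text
time: 5.07
tcp_pos: [0.5427, -0.3989, 0.07]
ee_rot: [-0.122, 0.993, -0.001, 0.0]
wrist_force: [0.1, -1.7, 4.0]
gripper_width: 0.0199
finger_force: 58.9
```

Call:
drive_tool(
  moves=[
    [0,0,-0.002,0,0,0,-1],
    [0,0,-0.004,0,0,0,-1],
    [0,0,-0.005,0,0,0,-1],
    [0,0,-0.005,0,0,0,-1],
    [0,0,-0.005,0,0,0,-1],
    [0,0,-0.005,0,0,0,-1],
    [0,0,-0.005,0,0,0,-1],
    [0,0,-0.005,0,0,0,-1],
    [0,0,-0.005,0,0,0,-1],
    [0,0,-0.005,0,0,0,-1],
    [0,0,-0.005,0,0,0,-1],
    [0,0,-0.005,0,0,0,-1],
    [0,0,-0.005,0,0,0,-1],
    [0,0,-0.005,0,0,0,-1],
    [0,0,-0.005,0,0,0,-1],
    [0,0,-0.005,0,0,0,-1],
    [0,0,-0.005,0,0,0,-1],
    [0,0,-0.005,0,0,0,-1],
    [0,0,-0.005,0,0,0,-1],
    [0,0,-0.005,0,0,0,-1],
  ],
)

```text
time: 6.73
tcp_pos: [0.5423, -0.3983, 0.1658]
ee_rot: [-0.122, 0.992, -0.0, 0.0]
wrist_force: [0.1, -0.0, -3.1]
gripper_width: 0.0195
finger_force: 59.0
```

```bash
python3 - <<'E'
from h import *
s=manip.read_state();print(s['tcp_pos'],s['wrist_force'],s['gripper_width'],s['finger_force'])
d=snap('scene','s1.png');w=snap('wrist','w1.png')
u,v=proj(d,[.5425,-.3995,.07]).astype(int)
c=d['image'][v-60:v+60,max(u-80,0):u+80,::-1]
cv2.imwrite('pics/s1c.png',np.hstack([cv2.resize(c,(400,300),interpolation=cv2.INTER_CUBIC),cv2.resize(w['image'][:,:,::-1],(400,300))]))
E
```

```text
[ 0.54229459 -0.39828796  0.16581453] [ 1.37993604e-01 -4.01726742e-04 -3.14551288e+00] 0.0195159808005758 58.99626910686493
```

View pics/s1c.png

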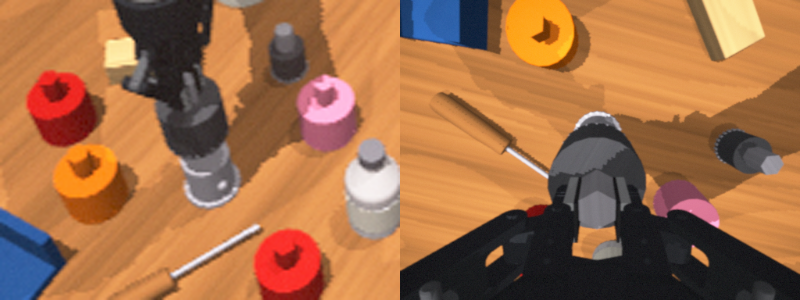

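The large saw is free, at rim height 104 mm with a 3 N weight. The small saw stands upright in the scene crop at (212,185).

Call:
drive_tool(
  moves=[
    [0,0,-0.007,0,0,0,-1],
    [0,0,-0.007,0,0,0,-1],
    [0,0,-0.007,0,0,0,-1],
    [0,0,-0.007,0,0,3,-1],
    [0,0,-0.006,0,0,3.2,-1],
    [0,0,0,0,0,3,-1],
    [-0.002,0.01,0,0,0,0,-1],
    [-0.0041,0.02,0,0,0,0,-1],
    [-0.0062,0.03,0,0,0,0,-1],
    [-0.0062,0.03,0,0,0,0,-1],
    [-0.0062,0.03,0,0,0,0,-1],
    [-0.0062,0.03,0,0,0,0,-1],
    [-0.0062,0.03,0,0,0,0,-1],
    [-0.0062,0.03,0,0,0,0,-1],
    [-0.0062,0.03,0,0,0,0,-1],
    [-0.0062,0.03,0,0,0,0,-1],
    [-0.0062,0.03,0,0,0,0,-1],
    [-0.0062,0.03,0,0,0,0,-1],
    [-0.0062,0.03,0,0,0,0,-1],
    [-0.0062,0.03,0,0,0,0,-1],
  ],
)

```text
time: 8.5
tcp_pos: [0.589, -0.0006, 0.1996]
ee_rot: [-0.043, 0.999, 0.0, 0.0]
wrist_force: [0.9, -0.9, -3.7]
gripper_width: 0.0199
finger_force: 59.1
```

Call:
drive_tool(
  moves=[
    [-0.0062,0.03,0,0,0,0,-1],
    [-0.0062,0.03,0,0,0,0,-1],
    [-0.003,0.013,0,0,0,0,-1],
    [-0.001,0.005,0,0,0,0,-1],
    [0,0,0,0,0,0,-1],
    [0,0,0,0,0,0,-1],
    [0,0,0,0,0,0,-1],
    [0,0,0,0,0,0,-1],
  ],
)

```text
time: 9.17
tcp_pos: [0.5992, 0.0748, 0.1993]
ee_rot: [-0.041, 0.999, -0.0, -0.0]
wrist_force: [0.2, 0.6, -3.5]
gripper_width: 0.0194
finger_force: 59.2
```

```bash
python3 - <<'E'
from h import *
d=snap('scene','s2.png');w=snap('wrist','w2.png')
u,v=proj(d,[.6,.075,.08]).astype(int)
c=d['image'][v-75:v+75,u-100:u+100,::-1]
cv2.imwrite('pics/s2c.png',np.hstack([cv2.resize(c,(400,300),interpolation=cv2.INTER_CUBIC),cv2.resize(w['image'][:,:,::-1],(400,300))]))
# predicted tray inner corners in wrist px (in 400x300 view)
q=[0.77672708,0.08994297,0.0805966,0.12586]
W=lambda x,y,z:np.array([q[0]+np.cos(q[2])*x-np.sin(q[2])*y,q[1]+np.sin(q[2])*x+np.cos(q[2])*y,z])
print([(proj(w,W(-.234,y,.08))*400/512).round(0) for y in(.085,-.085)])
print((proj(w,W(-.176,0,.012))*400/512).round(0), u-100,v-75)
E
```

```text
[array([278.,  93.]), array([117.,  93.])]
[197. 134.] 173 111
```

View pics/s2c.png

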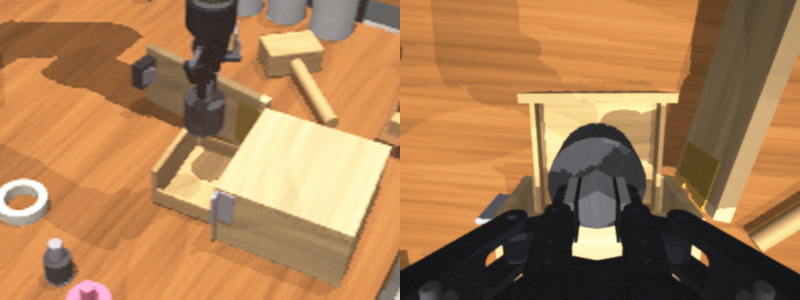

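The wrist view shows the tray front corners at (278,95) and (118,95), matching the prediction, and the saw hangs over the tray. Lowering it.

Call:
drive_tool(
  moves=[
    [0,0,0.008,0,0,0,-1],
    [0,0,0.012,0,0,0,-1],
    [0,0,0.012,0,0,0,-1],
    [0,0,0.012,0,0,0,-1],
    [0,0,0.012,0,0,0,-1],
    [0,0,0.012,0,0,0,-1],
    [0,0,0.012,0,0,0,-1],
    [0,0,0.012,0,0,0,-1],
    [0,0,0.01,0,0,0,-1],
    [0,0,0.008,0,0,0,-1],
    [0,0,0.005,0,0,0,-1],
    [0,0,0.003,0,0,0,-1],
    [0,0,0.003,0,0,0,-1],
    [0,0,0.0015,0,0,0,-1],
    [0,0,0,0,0,0,-1],
    [0,0,0,0,0,0,-1],
  ],
)

```text
time: 10.6
tcp_pos: [0.5996, 0.0763, 0.0772]
ee_rot: [-0.042, 0.999, -0.0, 0.0]
wrist_force: [-0.3, 0.6, -2.9]
gripper_width: 0.0194
finger_force: 59.2
```

Call:
drive_tool(
  moves=[
    [0,0,0.0015,0,0,0,-1],
    [0,0,0.001,0,0,0,-1],
    [0,0,0,0,0,0,-1],
    [0,0,0,0,0,0,-1],
  ],
)

```text
time: 10.93
tcp_pos: [0.5992, 0.0762, 0.0743]
ee_rot: [-0.042, 0.999, -0.0, -0.0]
wrist_force: [0.1, 0.0, -3.5]
gripper_width: 0.0197
finger_force: 59.2
```

Call:
drive_tool(
  moves=[
    [0,0,0.001,0,0,0,-1],
    [0,0,0,0,0,0,-1],
    [0,0,0,0,0,0,-1],
  ],
)

```text
time: 11.18
tcp_pos: [0.5997, 0.0762, 0.0739]
ee_rot: [-0.042, 0.999, -0.0, 0.001]
wrist_force: [0.0, -0.6, 1.7]
gripper_width: 0.0197
finger_force: 59.7
```

It's on the floor. Releasing, backing up and moving in front of the tray.

Call:
drive_tool(
  moves=[
    [0,0,0,0,0,0,-0.3],
    [0,0,0,0,0,0,0.2],
    [0,0,0,0,0,0,0.2],
    [0,0,0,0,0,0,0.2],
    [0,0,-0.01,0,0,0,0.2],
    [0,0,-0.02,0,0,0,0.2],
    [0,0,-0.03,0,0,0,0.2],
    [0,0,-0.02,0,0,0,0.2],
    [0,0,-0.01,0,0,0,0],
    [0.03,0,0,0,0,0,-0.5],
    [0.03,0,0,0,0,0,-1],
    [0.03,0,0,0,0,0,-1],
    [0.03,0,0,0,0,0,-1],
    [0,0,0,0,0,0,-1],
    [0,0,0.03,0,0,0,-1],
    [0,0,0.03,0,0,0,-1],
    [0,0,0.03,0,0,0,-1],
    [0,0,0.01,0,0,0,-1],
    [0,0,0,0,0,0,-1],
  ],
)

```text
time: 12.77
tcp_pos: [0.4773, 0.0661, 0.0608]
ee_rot: [-0.042, 0.999, 0.0, -0.003]
wrist_force: [-0.4, 0.4, -0.3]
gripper_width: -0.0002
finger_force: 0.0
```

Call:
drive_tool(
  moves=[
    [0,0,0,0,-6.7,0,-1],
    [0,0,0,0,-6.7,0,-1],
    [0,0,0,0,-6.6,0,-1],
    [0,0,0,0,0,0,-1],
    [0,0,0,0,0,0,-1],
  ],
)

```text
time: 13.18
tcp_pos: [0.476, 0.0663, 0.0626]
ee_rot: [-0.042, 0.984, 0.007, 0.171]
wrist_force: [1.1, -0.2, 1.3]
gripper_width: -0.0001
finger_force: 0.0
```

```bash
python3 - <<'E'
from h import *
d=snap('scene','s3.png');t=snap('top','t3.png')
c=d['image'][111:261,173:373,::-1]; c2=t['image'][90:240,150:350,::-1]
cv2.imwrite('pics/s3c.png',np.hstack([cv2.resize(x,(400,300),interpolation=cv2.INTER_CUBIC) for x in (c,c2)]))
E
```

```text
(no output)
```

View pics/s3c.png

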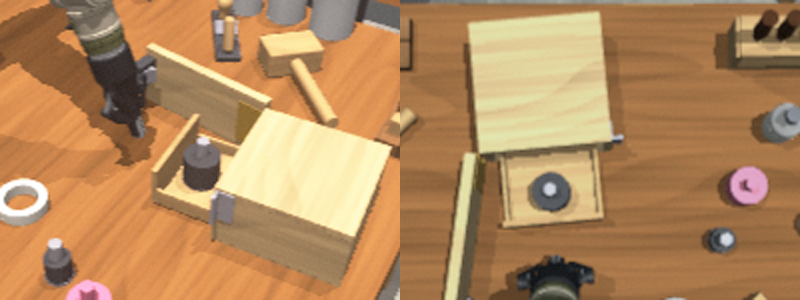

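The saw stands mouth down in the tray (top crop (549,192)). Pushing the tray home with tilted fingertips.

Call:
drive_tool(
  moves=[
    [-0.0094,0,0.0034,0,0,0,-1],
    [-0.0094,0,0.0034,0,0,0,-1],
    [-0.0094,0,0.0034,0,0,0,-1],
    [-0.0094,0,0.0034,0,0,0,-1],
    [-0.0066,0,0.0024,0,0,0,-1],
    [-0.0066,0,0.0024,0,0,0,-1],
    [-0.0066,0,0.0024,0,0,0,-1],
    [-0.0066,0,0.0024,0,0,0,-1],
    [-0.0066,0,0.0024,0,0,0,-1],
    [-0.0066,0,0.0024,0,0,0,-1],
    [-0.0066,0,0.0024,0,0,0,-1],
    [-0.0066,0,0.0024,0,0,0,-1],
    [-0.0066,0,0.0024,0,0,0,-1],
    [-0.0066,0,0.0024,0,0,0,-1],
    [-0.0066,0,0.0024,0,0,0,-1],
    [-0.0066,0,0.0024,0,0,0,-1],
    [-0.0066,0,0.0024,0,0,0,-1],
    [-0.0066,0,0.0024,0,0,0,-1],
    [-0.0066,0,0.0024,0,0,0,-1],
  ],
)

```text
time: 14.87
tcp_pos: [0.6252, 0.0785, 0.0633]
ee_rot: [-0.042, 0.984, 0.007, 0.173]
wrist_force: [-1.8, -0.4, -2.0]
gripper_width: 0.0002
finger_force: 1.0
```

Call:
drive_tool(
  moves=[
    [-0.0066,0,0.0024,0,0,0,-1],
    [-0.0056,0,0.002,0,0,0,-1],
    [-0.0047,0,0.0017,0,0,0,-1],
    [-0.0038,0,0.0014,0,0,0,-1],
    [-0.0028,0,0.001,0,0,0,-1],
    [-0.0019,0,0.0007,0,0,0,-1],
    [-0.0019,0,0.0007,0,0,0,-1],
    [0,0,0,0,0,0,-1],
  ],
)

```text
time: 15.53
tcp_pos: [0.6542, 0.0808, 0.0638]
ee_rot: [-0.042, 0.984, 0.007, 0.174]
wrist_force: [0.2, 0.1, -1.3]
gripper_width: -0.0001
finger_force: 0.2
```

Now creep until the force shows it is home.

Call:
drive_tool(
  moves=[
    [-0.0019,0,0.0007,0,0,0,-1],
    [-0.0019,0,0.0007,0,0,0,-1],
    [0,0,0,0,0,0,-1],
    [0,0,0,0,0,0,-1],
  ],
)

```text
time: 15.87
tcp_pos: [0.6581, 0.0811, 0.0638]
ee_rot: [-0.042, 0.984, 0.007, 0.174]
wrist_force: [-0.3, -0.1, -0.5]
gripper_width: 0.0001
finger_force: 0.0
```

Call:
drive_tool(
  moves=[
    [-0.0019,0,0.0007,0,0,0,-1],
    [0,0,0,0,0,0,-1],
    [0,0,0,0,0,0,-1],
  ],
)

```text
time: 16.12
tcp_pos: [0.6597, 0.0813, 0.0635]
ee_rot: [-0.042, 0.984, 0.007, 0.174]
wrist_force: [-0.8, -0.5, 0.3]
gripper_width: -0.0001
finger_force: 0.4
```

Call:
drive_tool(
  moves=[
    [-0.0019,0,0.0007,0,0,0,-1],
    [-0.0019,0,0.0007,0,0,0,-1],
    [0,0,0,0,0,0,-1],
  ],
)

```text
time: 16.37
tcp_pos: [0.6601, 0.0815, 0.0623]
ee_rot: [-0.042, 0.984, 0.007, 0.17]
wrist_force: [-13.9, -2.9, 10.0]
gripper_width: -0.0001
finger_force: 6.8
```

Call:
drive_tool(
  moves=[
    [-0.0019,0,0.0007,0,0,0,-1],
    [0,0,0,0,0,0,-1],
    [0,0,0,0,0,0,-1],
  ],
)

```text
time: 16.62
tcp_pos: [0.6602, 0.0815, 0.0618]
ee_rot: [-0.042, 0.985, 0.007, 0.169]
wrist_force: [-18.7, -1.9, 13.6]
gripper_width: 0.0001
finger_force: 9.6
```

```bash
python3 - <<'E'
from h import *
w=snap('wrist','w4.png');t=snap('top','t4.png')
c2=t['image'][90:240,150:350,::-1]
cv2.imwrite('pics/w4c.png',np.hstack([cv2.resize(x,(400,300),interpolation=cv2.INTER_CUBIC) for x in (w['image'][:,:,::-1],c2)]))
E
```

```text
(no output)
```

View pics/w4c.png

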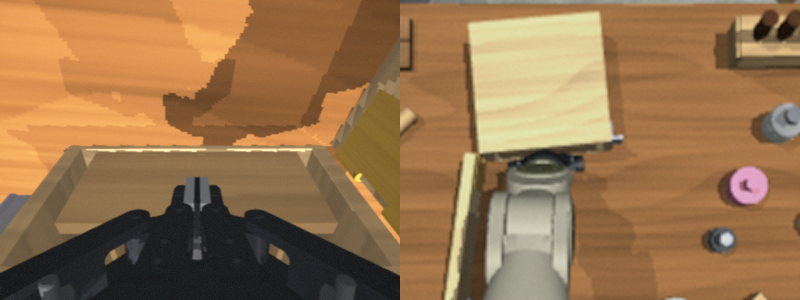

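```bash
python3 - <<'E'
from h import *
w=load('w4.png')
q=[0.77672708,0.08994297,0.0805966]
W=lambda x,y,z:np.array([q[0]+np.cos(q[2])*x-np.sin(q[2])*y,q[1]+np.sin(q[2])*x+np.cos(q[2])*y,z])
for o in(0,.006,.012): print(o,[(proj(w,W(-.112-o,y,z))*400/512).round(1) for y,z in((.085,.006),(-.085,.006),(.085,.08),(-.085,.08))])
print([(proj(w,W(-.11,y,z))*400/512).round(1) for y,z in((.11,0),(-.11,0),(.11,.12),(-.11,.12))])
im=cv2.cvtColor(w['image'],cv2.COLOR_RGB2GRAY); print(im[180:320:2,180].tolist(), im[240,60:140:2].tolist())
E
```

```text
0 [array([296.4, 147.6]), array([ 94.4, 146.9]), array([338.6, 218.4]), array([ 50.7, 217.5])]
0.006 [array([298.2, 141.6]), array([ 92.7, 140.9]), array([342.1, 211.6]), array([ 47.2, 210.6])]
0.012 [array([299.9, 135.4]), array([ 90.9, 134.7]), array([345.8, 204.4]), array([ 43.5, 203.4])]
[array([322.4, 145.7]), array([ 68.5, 144.8]), array([433.1, 291.4]), array([-45.5, 290.2])]
[173, 170, 169, 161, 132, 202, 244, 178, 109, 118, 112, 117, 115, 115, 121, 117, 119, 119, 115, 113, 111, 112, 110, 111, 111, 110, 115, 114, 117, 119, 121, 117, 116, 119, 117, 120, 119, 121, 120, 120, 121, 123, 125, 119, 59, 36, 29, 32, 29, 29, 28, 33, 30, 31, 32, 36, 38, 39, 34, 34, 36, 44, 43, 39, 40, 47, 63, 65, 62, 63] [111, 110, 114, 109, 109, 95, 93, 88, 94, 90, 98, 101, 100, 99, 95, 94, 94, 97, 111, 115, 118, 117, 119, 116, 119, 117, 118, 115, 115, 119, 119, 119, 120, 121, 117, 120, 119, 120, 119, 120]
```

The tray front is flush in the opening at (200,150–235) and stops hard at 18 N, so it is home. Backing off, straightening and lifting.

Call:
drive_tool(
  moves=[
    [0.0188,0,-0.0068,0,0,0,-1],
    [0.0282,0,-0.0103,0,0,0,-1],
    [0.0282,0,-0.0103,0,0,0,-1],
    [0.0188,0,-0.0068,0,0,0,-1],
    [0,0,0,0,6.7,0,-1],
    [0,0,0,0,6.7,0,-1],
    [0,0,0,0,6.6,0,-1],
    [0,0,-0.025,0,0,0,-1],
    [0,0,-0.035,0,0,0,-1],
    [0,0,-0.035,0,0,0,-1],
    [0,0,-0.015,0,0,0,-1],
    [0,0,0,0,0,0,-1],
    [0,0,0,0,0,0,-1],
  ],
)

```text
time: 17.8
tcp_pos: [0.5671, 0.0734, 0.1744]
ee_rot: [-0.042, 0.999, -0.0, 0.002]
wrist_force: [-0.3, 0.1, -0.9]
gripper_width: -0.0002
finger_force: 0.0
```

Call:
drive_tool(
  moves=[
    [0.0041,0.0122,0,0,0,0,-1],
    [0.0082,0.0244,0,0,0,0,-1],
    [0.0082,0.0244,0,0,0,0,-1],
    [0.0082,0.0244,0,0,0,0,-1],
    [0.0082,0.0244,0,0,0,0,-1],
    [0.0082,0.0244,0,0,0,0,-1],
    [0.0082,0.0244,0,0,0,0,-1],
    [0.0082,0.0244,0,0,0,0,-1],
    [0.0082,0.0244,0,0,0,0,-1],
    [0.0082,0.0244,0,0,0,0,-1],
    [0.0041,0.0122,0,0,0,0,-1],
    [0,0,0.02,0,0,0,-1],
    [0,0,0.03,0,0,0,-1],
    [0,0,0.03,0,0,0,-1],
    [0,0,0.01,0,0,0,-1],
    [0,0,0,0,0,0,-1],
    [0,0,0,0,0,0,-1],
  ],
)

```text
time: 19.22
tcp_pos: [0.4629, 0.3092, 0.083]
ee_rot: [-0.042, 0.999, -0.0, -0.001]
wrist_force: [0.0, -0.3, 0.0]
gripper_width: 0.0004
finger_force: 0.0
```

```bash
python3 - <<'E'
from h import *
s=manip.read_state();p=s['tcp_pos'][:2];print(s['tcp_pos'],s['ee_rot'],s['wrist_force'])
x,y=s['ee_rot'][:2];yaw=2*np.arctan2(y,x)
h=np.array([.6582,.1907]);psi=.0806
tx=np.array([np.cos(yaw),np.sin(yaw)]);ty=np.array([tx[1],-tx[0]])
def P(th,n=.03,r=.2):
  k=psi-th;return h-n*np.array([np.cos(k),np.sin(k)])-r*np.array([-np.sin(k),np.cos(k)])
c=p;acc=[]
for th in np.concatenate([[1.85,1.75],np.arange(1.7,-.01,-.05)]):
  t=P(th,.03 if th>.6 else .028); d=t-c; print(round(th,2),t.round(3),(d@tx).round(4),(d@ty).round(4)); c=t
E
```

```text
[0.46289685 0.30921983 0.08296292] [-4.22427255e-02  9.99106891e-01 -4.63392120e-04 -8.70918081e-04] [ 0.04643237 -0.34226124  0.01428697]
1.85 [0.468 0.26 ] -0.0009 -0.0499
1.75 [0.462 0.24 ] 0.0075 -0.0188
1.7 [0.46 0.23] 0.0031 -0.0096
1.65 [0.458 0.22 ] 0.0026 -0.0098
1.6 [0.457 0.21 ] 0.0021 -0.0099
1.55 [0.456 0.2  ] 0.0016 -0.01
1.5 [0.456 0.19 ] 0.0011 -0.0101
1.45 [0.456 0.18 ] 0.0006 -0.0101
1.4 [0.457 0.17 ] 0.0001 -0.0101
1.35 [0.458 0.16 ] -0.0004 -0.0101
1.3 [0.46 0.15] -0.0009 -0.0101
1.25 [0.462 0.14 ] -0.0014 -0.01
1.2 [0.465 0.13 ] -0.0019 -0.0099
1.15 [0.468 0.121] -0.0024 -0.0098
1.1 [0.472 0.111] -0.0029 -0.0097
1.05 [0.476 0.102] -0.0034 -0.0095
1.0 [0.481 0.093] -0.0039 -0.0093
0.95 [0.486 0.085] -0.0043 -0.0091
0.9 [0.492 0.076] -0.0048 -0.0089
0.85 [0.498 0.068] -0.0052 -0.0087
0.8 [0.504 0.06 ] -0.0057 -0.0084
0.75 [0.511 0.052] -0.0061 -0.0081
0.7 [0.518 0.045] -0.0065 -0.0078
0.65 [0.525 0.038] -0.0068 -0.0074
0.6 [0.535 0.031] -0.0088 -0.0082
0.55 [0.543 0.025] -0.0076 -0.0066
0.5 [0.551 0.019] -0.0079 -0.0063
0.45 [0.56  0.014] -0.0082 -0.0059
0.4 [0.569 0.01 ] -0.0085 -0.0054
0.35 [0.578 0.005] -0.0088 -0.005
0.3 [0.587 0.002] -0.009 -0.0046
0.25 [ 0.597 -0.002] -0.0092 -0.0041
0.2 [ 0.607 -0.005] -0.0094 -0.0036
0.15 [ 0.616 -0.007] -0.0096 -0.0032
0.1 [ 0.626 -0.009] -0.0097 -0.0027
0.05 [ 0.636 -0.01 ] -0.0099 -0.0022
-0.0 [ 0.646 -0.011] -0.01 -0.0017
```

Call:
drive_tool(
  moves=[
    [0,-0.016,0,0,0,0,-1],
    [0,-0.016,0,0,0,0,-1],
    [0,-0.016,0,0,0,0,-1],
    [0.0035,-0.0094,0,0,0,0,-1],
    [0.0035,-0.0094,0,0,0,0,-1],
    [0.0031,-0.0096,0,0,0,0,-1],
    [0.0026,-0.0098,0,0,0,0,-1],
    [0.0021,-0.01,0,0,0,0,-1],
    [0.0016,-0.01,0,0,0,0,-1],
    [0.0011,-0.01,0,0,0,0,-1],
    [0.0006,-0.01,0,0,0,0,-1],
    [0,-0.01,0,0,0,0,-1],
    [-0.0004,-0.01,0,0,0,0,-1],
    [-0.001,-0.01,0,0,0,0,-1],
    [-0.0014,-0.01,0,0,0,0,-1],
    [-0.002,-0.01,0,0,0,0,-1],
    [-0.0024,-0.0098,0,0,0,0,-1],
    [-0.0029,-0.0097,0,0,0,0,-1],
    [-0.0034,-0.0095,0,0,0,0,-1],
    [-0.0039,-0.0093,0,0,0,0,-1],
  ],
)

```text
time: 20.88
tcp_pos: [0.4813, 0.0948, 0.0833]
ee_rot: [-0.042, 0.999, 0.0, -0.0]
wrist_force: [0.4, 1.2, 1.5]
gripper_width: -0.0002
finger_force: 0.5
```

Call:
drive_tool(
  moves=[
    [-0.0043,-0.0091,0,0,0,0,-1],
    [-0.0048,-0.0089,0,0,0,0,-1],
    [-0.0052,-0.0087,0,0,0,0,-1],
    [-0.0057,-0.0084,0,0,0,0,-1],
    [-0.0061,-0.0081,0,0,0,0,-1],
    [-0.0065,-0.0078,0,0,0,0,-1],
    [-0.0068,-0.0074,0,0,0,0,-1],
    [-0.008,-0.0078,0,0,0,0,-1],
    [-0.0076,-0.0066,0,0,0,0,-1],
    [-0.008,-0.0063,0,0,0,0,-1],
    [-0.0082,-0.0059,0,0,0,0,-1],
    [-0.0085,-0.0054,0,0,0,0,-1],
    [-0.0088,-0.005,0,0,0,0,-1],
    [-0.009,-0.0046,0,0,0,0,-1],
    [-0.0092,-0.0041,0,0,0,0,-1],
    [0,0,0,0,0,0,-1],
  ],
)

```text
time: 22.22
tcp_pos: [0.5986, 0.0001, 0.0834]
ee_rot: [-0.042, 0.999, -0.0, 0.001]
wrist_force: [-0.1, 0.5, -0.6]
gripper_width: 0.0
finger_force: 0.0
```

```bash
python3 - <<'E'
from h import *
d=snap('scene','s5.png')
cv2.imwrite('pics/s5c.png',cv2.resize(d['image'][90:270,160:400,::-1],(640,480),interpolation=cv2.INTER_CUBIC))
E
```

```text
(no output)
```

View pics/s5c.png

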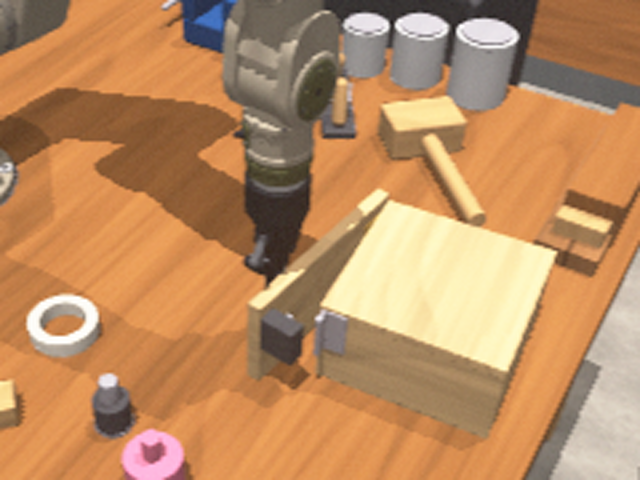

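The door is following: it's about 0.25 rad open with the tongue approaching the strike. Pushing on, slower.

Call:
drive_tool(
  moves=[
    [-0.0094,-0.0036,0,0,0,0,-1],
    [-0.0096,-0.0032,0,0,0,0,-1],
    [-0.008,-0.0022,0,0,0,0,-1],
    [-0.006,-0.0015,0,0,0,0,-1],
    [-0.005,-0.0011,0,0,0,0,-1],
    [-0.005,-0.001,0,0,0,0,-1],
    [-0.004,-0.0007,0,0,0,0,-1],
    [0,0,0,0,0,0,-1],
  ],
)

```text
time: 22.93
tcp_pos: [0.6411, -0.008, 0.0823]
ee_rot: [-0.042, 0.999, 0.0, -0.003]
wrist_force: [-8.3, -0.5, -0.2]
gripper_width: 0.0004
finger_force: 0.0
```

Call:
drive_tool(
  moves=[
    [-0.003,-0.0003,0,0,0,0,-1],
    [-0.003,-0.0003,0,0,0,0,-1],
    [0,0,0,0,0,0,-1],
  ],
)

```text
time: 23.18
tcp_pos: [0.6409, -0.0082, 0.0816]
ee_rot: [-0.042, 0.999, 0.0, -0.009]
wrist_force: [-24.4, -2.2, 8.6]
gripper_width: 0.0002
finger_force: 0.0
```

Call:
drive_tool(
  moves=[
    [0.006,0.0003,0,0,0,0,-1],
    [0.02,0,0,0,0,0,-1],
    [0.03,0,0,0,0,0,-1],
    [0.03,0,0,0,0,0,-1],
    [0,0,0,0,0,0,-1],
    [0,0,0,0,0,0,-1],
  ],
)

```text
time: 23.68
tcp_pos: [0.5631, -0.0152, 0.0836]
ee_rot: [-0.042, 0.999, -0.0, -0.0]
wrist_force: [0.7, 0.3, 0.0]
gripper_width: -0.0002
finger_force: 0.0
```

```bash
python3 - <<'E'
from h import *
a=snap('scene','s6.png');b=snap('top','t6.png');a0=load('s0.png');b0=load('t0.png')
q=[0.77672708,0.08994297,0.0805966]
h=np.array([.6582,.1907])
def D(th,x,y,z):
  k=q[2]-th;return np.array([h[0]+np.cos(k)*x-np.sin(k)*y,h[1]+np.sin(k)*x+np.cos(k)*y,z])
for th in(0,.03,.1):
  print(th,[(n,proj(d,D(th,x,-.275,.126)).round(1)) for n,d in(('s',a),('t',b)) for x in(0,-.018)])
# profile in top image across the door overhang (r=.25) along door normal, z=.126
from scipy.ndimage import map_coordinates as mc
for nm,d,d0 in(('top',b,b0),('scene',a,a0)):
  for r in(.262,.27):
    xs=np.arange(-.06,.03,.003); uv=np.array([proj(d,D(0,x,-r,.126)) for x in xs])
    f=lambda D_:mc(D_['image'].astype(float).mean(2),[uv[:,1],uv[:,0]],order=1).astype(int)
    print(nm,r,list(zip((xs*1000).astype(int).tolist(),f(d).tolist(),f(d0).tolist())))
E
```

```text
0 [('s', array([271.5, 214.4])), ('s', array([266. , 212.4])), ('t', array([272.1, 158.9])), ('t', array([272.6, 164.3]))]
0.03 [('s', array([269. , 213.4])), ('s', array([263.7, 211.3])), ('t', array([272.3, 161.4])), ('t', array([272.6, 166.8]))]
0.1 [('s', array([263.4, 211. ])), ('s', array([258.4, 208.6])), ('t', array([272.4, 167.1])), ('t', array([272.4, 172.6]))]
top 0.262 [(-60, 177, 111), (-56, 177, 113), (-53, 177, 113), (-50, 176, 109), (-47, 174, 105), (-44, 172, 107), (-41, 169, 110), (-38, 164, 115), (-35, 160, 120), (-32, 156, 123), (-29, 150, 125), (-26, 135, 124), (-23, 118, 124), (-20, 111, 126), (-17, 137, 126), (-14, 178, 123), (-11, 195, 123), (-8, 197, 125), (-5, 199, 127), (-2, 163, 124), (0, 116, 119), (3, 96, 115), (6, 93, 116), (9, 92, 118), (12, 90, 120), (15, 91, 121), (18, 90, 121), (21, 89, 121), (24, 88, 123), (27, 89, 124)]
top 0.27 [(-60, 178, 112), (-56, 178, 115), (-53, 175, 112), (-50, 174, 109), (-47, 172, 107), (-44, 169, 108), (-41, 166, 111), (-38, 162, 113), (-35, 157, 116), (-32, 151, 123), (-29, 145, 125), (-26, 140, 126), (-23, 129, 128), 
[... 560 characters left out ...]
(-8, 226, 219), (-5, 222, 218), (-2, 188, 218), (0, 125, 217), (3, 107, 214), (6, 112, 212), (9, 113, 210), (12, 112, 201), (15, 114, 165), (18, 114, 128), (21, 115, 109), (24, 117, 109), (27, 114, 118)]
scene 0.27 [(-60, 94, 199), (-56, 94, 212), (-53, 91, 198), (-50, 90, 198), (-47, 90, 209), (-44, 94, 194), (-41, 97, 190), (-38, 100, 202), (-35, 100, 200), (-32, 99, 203), (-29, 100, 207), (-26, 107, 194), (-23, 129, 194), (-20, 159, 208), (-17, 157, 197), (-14, 149, 191), (-11, 140, 200), (-8, 158, 196), (-5, 162, 189), (-2, 137, 195), (0, 115, 195), (3, 102, 198), (6, 112, 211), (9, 114, 196), (12, 113, 193), (15, 114, 189), (18, 114, 147), (21, 113, 122), (24, 113, 113), (27, 112, 107)]
```

Door bright band spans -18 to 0 mm in both views, so it is flush with the arm 80 mm away. I'll clear the arm, let a second pass and recheck.

Call:
drive_tool(
  moves=[
    [0.02,0,0,0,0,0,-1],
    [0.01,0,-0.03,0,0,0,-1],
    [0,0,-0.03,0,0,0,-1],
    [0,0,-0.03,0,0,0,-1],
    [0,0,0,0,0,0,-1],
    [0,0,0,0,0,0,-1],
    [0,0,0,0,0,0,-1],
    [0,0,0,0,0,0,-1],
    [0,0,0,0,0,0,-1],
    [0,0,0,0,0,0,-1],
    [0,0,0,0,0,0,-1],
    [0,0,0,0,0,0,-1],
  ],
)

```text
time: 24.78
tcp_pos: [0.5342, -0.0177, 0.1728]
ee_rot: [-0.042, 0.999, 0.0, -0.0]
wrist_force: [-0.4, 0.4, -0.2]
gripper_width: 0.0002
finger_force: 0.0
```

```bash
python3 - <<'E'
from h import *
from scipy.ndimage import map_coordinates as mc
a=snap('scene','s7.png');a6=load('s6.png');a0=load('s0.png');b0=load('t0.png');b=snap('top','t7.png')
h=np.array([.6582,.1907])
D=lambda x,y:np.array([h[0]+np.cos(.0806)*x-np.sin(.0806)*y,h[1]+np.sin(.0806)*x+np.cos(.0806)*y,.126])
uv=np.array([proj(a,D(x,-.262)) for x in np.arange(-.03,.01,.003)])
for i in(a6,a): print(mc(i['image'].astype(float).mean(2),[uv[:,1],uv[:,0]],order=1).astype(int))
# small saw (bright) now and bystander change map in scene
u=proj(a,[.5425,-.3995,.06]);print('small top pred',u)
g=cv2.cvtColor(a['image'],cv2.COLOR_RGB2HSV)
m=((g[:,:,1]<50)&(g[:,:,2]>110)).astype(np.uint8);m[:, :140]=0;m[:250]=0;m[:,200:]=0
n,_,st,c=cv2.connectedComponentsWithStats(m);print([(s.tolist(),k.round(1)) for s,k in zip(st,c) if 20<s[4]<5000],'foot',proj(a,[.5425,-.3995,0]))
for nm,p,z in(('lone',(.515,-.224),.04),('large spot',(.5425,-.3995),.03)):
  x,y=proj(a,[*p,z]).astype(int);print(nm,np.abs(a['image'][y-15:y+15,x-12:x+12].astype(int)-a0['image'][y-15:y+15,x-12:x+12]).mean().round(1))
E
```

```text
[ 97  97 108 184 220 225 225 226 222 188 125 107 112 113]
[153 154 157 195 221 225 225 225 221 188 125 106 110 112]
small top pred [167.93903161 283.16706877]
[([159, 275, 24, 29, 469], array([169.3, 289. ])), ([155, 311, 36, 21, 90], array([172.7, 320.9]))] foot [171.43376353 294.881449  ]
lone 9.3
large spot 75.1
```

The door has held for over a second, and the small saw stands at its start (169,289).

```bash
python3 -c "
from workcell import manip
print(manip.hand_in())"
```

```text
the job is handed in; nothing more can be done
None
```

The job is handed in: the large saw stands mouth down in the tray, the tray is fully home and the door is shut. The door stayed flush for over a second with the arm clear, the small saw is still standing at its start, and I moved none of the other tools.

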